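Clip the craft panel into the stand that fits its thickness

TASK

Take the plywood panel out of its wooden parking block, feel between the fingers how thick it is, and press it upright, gently and fully home, into the one of the three sprung clip stands (blue for thin, yellow for medium, red for thick) that grips a panel of that thickness, about centred along the slot. Do not force it: if it is too thick for a slot it does not belong there. Let go of it and leave the jar, the tape and the cup where they are.

Things in the scene. Friction and masses are not known exactly. Their poses are not given: they have to be found in the camera images.
- panel: plywood panel on edge, 70 mm long (x), 75 mm high (z), about 0.11 kg, rigid. Its thickness (along y) differs every time, 10 to 20 mm, marked nowhere: feel it with the fingers (a hard grip reads 1 to 2 mm thin, a light 20 N one about 0.5 mm). Origin: underside, mid-length, on ONE big face; the other big face lies at +y by the thickness. Starts upright in the block's groove.
- block_groove (a point): centre of the groove's floor, 10 mm above the desk, in the brown wooden parking block (100 x 56 mm, 22 mm high, fixed). The groove runs along x, is 30 mm wide and 12 mm deep; the panel stands loosely in it, its y along the groove's y.
- blue_slot (a point): on the floor of the blue stand's slot (8 mm above the desk), at mid-length, on the inner face of the FIXED cheek. x runs along the slot, y across it to the sprung cheek, z up. Slot 8.4 mm wide at rest, 80 mm long, open at its ends, 32 mm deep; the upper 18 mm of both cheeks is bevelled outward by 8 mm.
- blue_cheek (a joint): how far the sprung cheek of the blue stand is pushed back along the slot's +y, in m: 0 at rest, at most 0.0062. Light spring: 0.9 N at rest, 3.7 N fully back. It reads above 0.0013 when a panel is gripped.
- yellow_slot (a point): on the floor of the yellow stand's slot (8 mm above the desk), at mid-length, on the inner face of the FIXED cheek. x runs along the slot, y across it to the sprung cheek, z up. Slot 11.7 mm wide at rest, 80 mm long, open at its ends, 32 mm deep; the upper 18 mm of both cheeks is bevelled outward by 8 mm.
- yellow_cheek (a joint): how far the sprung cheek of the yellow stand is pushed back along the slot's +y, in m: 0 at rest, at most 0.0062. Light spring: 0.9 N at rest, 3.7 N fully back. It reads above 0.0013 when a panel is gripped.
- red_slot (a point): on the floor of the red stand's slot (8 mm above the desk), at mid-length, on the inner face of the FIXED cheek. x runs along the slot, y across it to the sprung cheek, z up. Slot 15 mm wide at rest, 80 mm long, open at its ends, 32 mm deep; the upper 18 mm of both cheeks is bevelled outward by 8 mm.
- red_cheek (a joint): how far the sprung cheek of the red stand is pushed back along the slot's +y, in m: 0 at rest, at most 0.0062. Light spring: 0.9 N at rest, 3.7 N fully back. It reads above 0.0013 when a panel is gripped.
- paint_jar: closed paint jar, 48 mm wide, 70 mm high, orange cap; stands beside the work; origin at the centre of its underside. Bystander: leave alone.
- tape_roll: green ring of tape lying flat, 64 mm outside, 24 mm high; stands beside the work; origin at the centre of its underside. Bystander: leave alone.
- brush_cup: white cup, 60 mm wide, 75 mm high; stands beside the work; origin at the centre of its underside. Bystander: leave alone.
- blue_stand: blue clip stand, fixed to the desk: plywood base 90 mm long (x), about 63 mm wide, two blue cheeks with tops 40 mm above the desk, one fixed, one sprung. Grips panels of about 10 to 13.4 mm; thicker ones jam, thinner ones are held too loosely. Origin on the desk, 12 mm along +y and 8 mm below point blue_slot, same axes. The stands and the block swap places.
- yellow_stand: yellow clip stand, fixed to the desk: plywood base 90 mm long (x), about 66 mm wide, two yellow cheeks with tops 40 mm above the desk, one fixed, one sprung. Grips panels of about 13.4 to 16.7 mm; thicker ones jam, thinner ones are held too loosely. Origin on the desk, 12 mm along +y and 8 mm below point yellow_slot, same axes. The stands and the block swap places.
- red_stand: red clip stand, fixed to the desk: plywood base 90 mm long (x), about 69 mm wide, two red cheeks with tops 40 mm above the desk, one fixed, one sprung. Grips panels of about 16.7 to 20 mm; thicker ones jam, thinner ones are held too loosely. Origin on the desk, 12 mm along +y and 8 mm below point red_slot, same axes. The stands and the block swap places.
Things that resemble listed ones, but are neither listed nor needed, are in the scene too. Several things have the shape of the panel; the one meant has the colours described above. Leave any orange look-alike of the part that bears block_groove alone.

How it is judged (in metres and radians):
On the way:
1. the panel is lifted clear of the parking block, held in the fingers (z of panel in the frame of block_groove above 0.02 m and contact force between the fingers and panel above 1 N), for 0.1 s.
At the end, for the whole second after the job is handed in: The panel stands in one of the three slots with its underside on the slot's floor (within 3 mm), upright and in line with the slot (within 0.07 rad), centred along it within 15 mm, gripped (that stand's sprung cheek pushed back by more than 1.3 mm), at rest and released (((value of joint blue_cheek above 0.0013 m and z of panel in the frame of blue_slot between -0.003 and 0.003 m and x of panel in the frame of blue_slot between -0.015 and 0.015 m and y of panel in the frame of blue_slot between -0.004 and 0.025 m and angle between the x axis of panel and the x axis of blue_slot, either way round below 0.07 rad) or (value of joint yellow_cheek above 0.0013 m and z of panel in the frame of yellow_slot between -0.003 and 0.003 m and x of panel in the frame of yellow_slot between -0.015 and 0.015 m and y of panel in the frame of yellow_slot between -0.004 and 0.025 m and angle between the x axis of panel and the x axis of yellow_slot, either way round below 0.07 rad) or (value of joint red_cheek above 0.0013 m and z of panel in the frame of red_slot between -0.003 and 0.003 m and x of panel in the frame of red_slot between -0.015 and 0.015 m and y of panel in the frame of red_slot between -0.004 and 0.025 m and angle between the x axis of panel and the x axis of red_slot, either way round below 0.07 rad)) and angle between panel's own z axis and vertical below 0.07 rad and linear speed of panel below 0.01 m/s); the robot touches nothing.
It fails at once if the panel is pressed on a clip stand with more than 40 N (contact force between panel and blue_stand above 40 N or contact force between panel and yellow_stand above 40 N or contact force between panel and red_stand above 40 N).
It fails at once if the paint jar, the tape roll or the cup is moved by more than 15 mm or tipped (distance of any of paint_jar, tape_roll, brush_cup from where it was at the start of the episode above 0.015 m or angle between any of paint_jar, tape_roll, brush_cup's own z axis and vertical above 0.3 rad).
It also fails if it takes over 42 s, if anything falls off the work surface, if the arm or the gripper's body presses on something with over 40 N, if the wrist force passes 120 N, or if a joint passes its speed limit or range.

ROBOT

A 6-joint arm with a two-finger parallel gripper is mounted at the origin on the work surface. World frame = base frame: x ahead of the robot, y to its left, z up, the work surface at z = 0. Lengths are in mm, angles in rad, forces in N, time in s.
With the tool pointing down it reaches from about 325 to 850 mm from the base axis. Payload 4.4 kg.
Tool frame: the origin (TCP) lies on the centre line of the jaws, within the pads' length; the fingertips stand 19 mm ahead of it and the grasp point (between the pads) is the TCP; z points along the fingers, y is the direction in which the jaws open and shut (so a half turn about z gives the same grasp; the last joint's range is limited). The gripper opens to 94 mm and grips with 3 to 60 N. Pads are 16 mm wide; open, the fingers measure 119 mm over their backs; the gripper's body (75 mm by 177 mm) begins 78 mm behind the grasp point.
Start: joints at [-1.401, 0.207, 1.542, -0, 1.393, -0.15], TCP at [180.754, -545.853, 224.447] pointing down, gripper open.
Joint ranges: [-2.73, 2.73], [-0.86, 2.22], [0.23, 2.46], [-1.11, 4.25], [0.08, 2.63], [-2.82, 2.82]. Speed limits (rad/s): [2.79, 2.79, 3.14, 3.14, 3.14, 3.14].

INTERFACE

Orientations are given as a 3x3 rotation matrix whose columns are the frame's x, y, z axes.
In Python, from cell import r, imaging, spot_in, silhouettes gives the robot as it stands.
- The arm moves only by the shell command python3 -m handwheel 'ROWS'. ROWS is JSON, a list of rows, each a list of 3 entries, a list of its own where there are three numbers: the closure, from -1 (fully open) to 1 (shut), then the shift along the tool's x, y, z normalised to -1 to 1, where 1 is 0.04 m, then the turn, a rotation vector about the tool's x, y, z normalised to -1 to 1, where 1 is 10 degrees. In form: [[gripper, [dx, dy, dz], [rx, ry, rz]], ...]. A call has exactly 5 rows; each row shifts and turns the commanded pose from where the row before left it, along the tool's axes as they then stand; what a row does not reach is not made up. A row lasts 1/8 s, in which the tool goes at most 62.5 mm and 10.7 degrees, less where a joint would pass 70% of its speed; a pose out of reach is approached as far as the arm can. A call with a number of a shift or a turn outside -1 to 1 is refused whole. A call with a gripper value outside its range is refused whole. The fingers move at their own pace and stop on an object; the grip force is fixed at half the most. Time passes only in rows, so rows that do not move let the fingers close, or fill a call up. It gives the time, the measured TCP pose, the force and the opening at its end, in the units of the state.
- r.observe(): the state, without advancing time (a new reading comes with each control period).
- imaging.camera(name): name is "scene" or "top" or "wrist"; returns the picture (420x560x3 uint8, red, green, blue); there is no depth.
- imaging.camera_info(name): a dict with "intrinsics" (3x3 intrinsics, pixels), "D" ([k1, k2, p1, p2, k3] as OpenCV has them; the pictures are not rectified), "world_from_camera" (4x4, takes a point from camera to world coordinates). Camera axes: x right, y down, z forward; pixel columns grow to the right and rows downward; lengths in mm; the calibration is good to about 2 mm. A picture is of the moment at which its call begins: read the wrist's pose just before it. camera_info takes no time and is no camera call; for the wrist camera it gives the pose at the moment of the call.
- r.sign_off(): hands the job in, once; it reports no verdict.
Trained networks look in the newest picture that a camera, given by its name, has taken for a name from the list of things; names that differ only in an ending like _2 or _b are one class to them, and where a whole thing is asked for, a point or a joint stands for the part that bears it (a point fixed in the world has none). Each returns a list of dicts, best first, with "confidence" (0 to 1); they miss things now and then, are a little off and sometimes report something else, mostly with a low value. They report only what shows in the picture. A call takes as long as a camera call. They do not tell look-alikes from the thing itself.
- spot_in(camera, target): "point" ([column, row] as shares, 0 to 1, of the picture: columns of its width, rows of its height, amid what is visible of it).
- silhouettes(camera, target): "region" (420x560 bool, what is visible of it) and "point" ([column, row] as shares, 0 to 1, of the picture: columns of its width, rows of its height, amid what is visible of it).
The state is a dict: "time": time; "joints": joint angles; "qd": joint speeds; "effort": joint torques, N m; "tcp_pos": TCP position; "ee_rot": TCP orientation; "force": force on the tool from outside, world axes, zero at the start; "moment": the same for the moment, N m; "finger_gap": finger opening in mm.
Only numpy, scipy, OpenCV 4.12 (cv2) and the standard library are available. Lean on these libraries where they do the work, as an engineer would, in place of code of your own. Each camera call takes 0.05 s, during which the arm holds its last target.

## Working session

There is one attempt and no reset: what is moved stays moved. The work goes in short steps, Python scripts to look and compute and a shell command to move; the robot and the scene stay as the last step left them, time stands still between calls to the robot, and variables do not carry over. Pictures are saved under pics/ and viewed, and the job is handed in when it is done.

```bash
ls; mkdir -p pics
python3 - <<'E'
from cell import r, imaging, spot_in, silhouettes
import cv2
for c in ["scene","top","wrist"]:
    im=imaging.camera(c); cv2.imwrite(f"pics/{c}0.png",im[:,:,::-1])
    i=imaging.camera_info(c); print(c,i)
o=r.observe(); print(o)
E
```

```text
pics
scene {'intrinsics': array([[483.59268932,   0.        , 276.42685485],
       [  0.        , 483.59268932, 213.55806907],
       [  0.        ,   0.        ,   1.        ]]), 'D': array([-0.08835162,  0.        ,  0.        ,  0.        ,  0.        ]), 'world_from_camera': array([[-4.43801320e-01,  7.40519372e-01, -5.04649827e-01,
         1.09664197e+03],
       [ 8.95978879e-01,  3.56501942e-01, -2.64817320e-01,
         3.00467838e+02],
       [-1.61937123e-02, -5.69681863e-01, -8.21705750e-01,
         9.35888864e+02],
       [ 0.00000000e+00,  0.00000000e+00,  0.00000000e+00,
         1.00000000e+00]])}
top {'intrinsics': array([[468.89375539,   0.        , 286.2113148 ],
       [  0.        , 468.89375539, 205.93793309],
       [  0.        ,   0.        ,   1.        ]]), 'D': array([-0.09420997,  0.        ,  0.        ,  0.        ,  0.        ]), 'world_from_camera': array([[-1.85679998e-01, -9.61700921e-01,  2.01629059e-01,
         3.47477453e+02],
       [-9.82601441e-01,  1.82596965e-01, -3.39522667e-02,
         2.06303841e+01],
       [-4.16492807e-03, -2.04425
[... 853 characters left out ...]
05,
        1.39349589e+00, -1.50500303e-01]), 'qd': array([ 1.99323421e-06, -2.92010123e-03, -3.86333785e-03,  9.69552643e-04,
       -5.09471607e-04, -6.16193930e-04]), 'effort': array([ 5.59372747e-04, -3.71310997e+01, -2.81811386e+01,  6.98056351e-02,
        3.27317475e-02, -1.06014234e-04]), 'tcp_pos': array([ 180.64652071, -545.27730482,  223.57271947]), 'ee_rot': array([[ 9.49298055e-01,  3.14377324e-01, -3.16906127e-04],
       [ 3.14377398e-01, -9.49296576e-01,  1.69160638e-03],
       [ 2.30964786e-04, -1.70546678e-03, -9.99998519e-01]]), 'force': array([0.99048379, 0.18414936, 0.27120543]), 'moment': array([-0.02894648, -0.01975071, -0.02849714]), 'finger_gap': 94.29126102017185}
```

View pics/scene0.png

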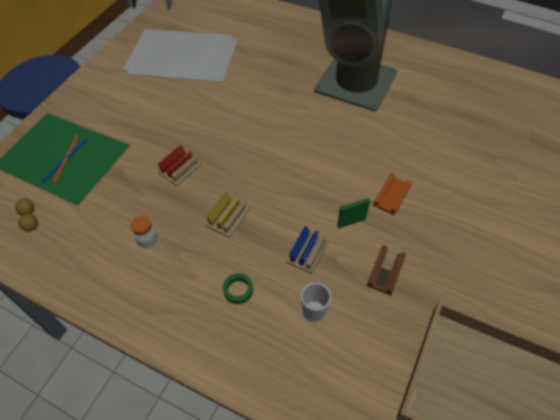

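View pics/top0.png

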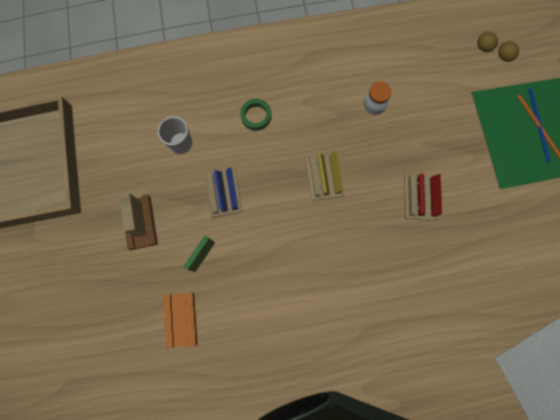

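```bash
cat > h.py <<'E'
from cell import r, imaging, spot_in, silhouettes
import cv2, numpy as np
def ray(cam,uv):
    i=imaging.camera_info(cam); K,D,T=i["intrinsics"],i["D"],i["world_from_camera"]
    p=cv2.undistortPoints(np.array([[uv]],float),K,D)[0,0]
    return T[:3,3], T[:3,:3]@np.array([p[0],p[1],1])
def at(cam,uv,z):
    o,d=ray(cam,uv); return o+d*(z-o[2])/d[2]
def proj(cam,P):
    i=imaging.camera_info(cam); K,D,T=i["intrinsics"],i["D"],i["world_from_camera"]
    P=np.atleast_2d(np.array(P,float)); Ti=np.linalg.inv(T)
    return cv2.projectPoints(P@Ti[:3,:3].T+Ti[:3,3],np.zeros(3),np.zeros(3),K,D)[0][:,0]
E
python3 - <<'E'
from h import *
for c in ["top","scene"]:
    for n in ["panel","block_groove","blue_stand","yellow_stand","red_stand","paint_jar","tape_roll","brush_cup"]:
        for d in spot_in(c,n)[:4]:
            u=np.array(d["point"])*[560,420]
            print(c,n,round(d["confidence"],2),u.round(),at(c,u,0).round())
E
```

```text
top panel 0.92 [134. 214.] [577. 294.   0.]
top panel 0.83 [200. 257.] [467. 175.   0.]
top block_groove 0.96 [182. 320.] [353. 228.   0.]
top block_groove 0.95 [144. 231.] [540. 278.   0.]
top blue_stand 0.6 [221. 193.] [587. 112.   0.]
top blue_stand 0.51 [257. 108.] [755.  10.   0.]
top yellow_stand 0.81 [323. 175.] [586. -97.   0.]
top red_stand 0.64 [423. 196.] [ 506. -287.    0.]
top red_stand 0.24 [374.  97.] [ 734. -237.    0.]
top paint_jar 0.69 [374.  96.] [ 738. -239.   -0.]
top tape_roll 0.85 [256. 121.] [726.  17.   0.]
top brush_cup 0.56 [176. 134.] [731. 186.   0.]
scene panel 0.95 [387. 263.] [534. 276.   0.]
scene panel 0.86 [351. 216.] [452. 159.   0.]
scene panel 0.31 [307. 249.] [579. 103.  -0.]
scene block_groove 0.86 [390. 272.] [554. 291.   0.]
scene block_groove 0.76 [391. 194.] [350. 223.   0.]
scene blue_stand 0.7 [304. 250.] [584.  99.   0.]
scene blue_stand 0.7 [178. 163.] [ 490. -298.    0.]
scene yellow_stand 0.59 [228. 217.] [580. -98.   0.]
scene red_stand 0.97 [176. 166.] [ 500. -298.    0.]
scene paint_jar 0.65 [144. 231.] [ 701. -257.    0.]
scene tape_roll 0.77 [238. 283.] [720.   5.  -0.]
```

The plywood panel (tan) stands in the brown block at about (134,214) in top and (387,265) in scene. The green slab and the orange block are the look-alikes. I'll zoom in.

Run:
```python
import cv2,numpy as np
t=cv2.imread("pics/top0.png");s=cv2.imread("pics/scene0.png")
f=lambda im,x,y,w,h:cv2.resize(im[y:y+h,x:x+w],(w*5,h*5),interpolation=cv2.INTER_CUBIC)
cv2.imwrite("pics/z1.png",np.hstack([f(t,110,180,60,80),f(s,355,225,70,80)]))
cv2.imwrite("pics/z2.png",np.hstack([f(t,200,155,50,65),f(t,300,145,50,65),f(t,398,165,50,65)]))
```

```text
(no output)
```

View pics/z1.png

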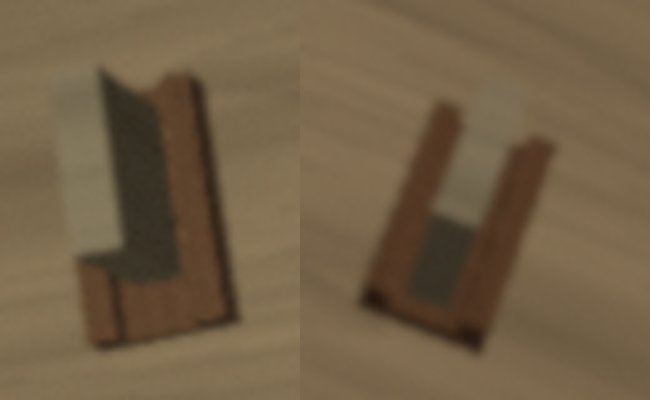

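View pics/z2.png

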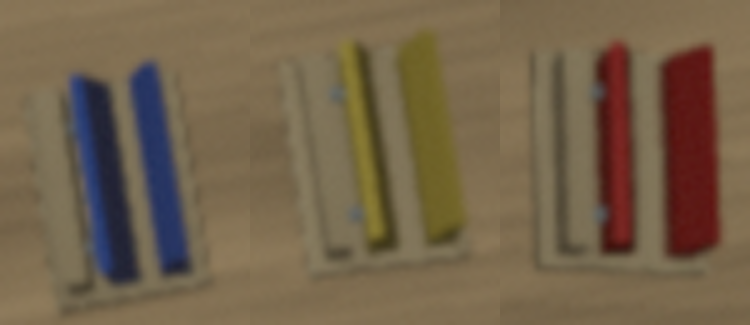

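Run:
```python
from h import *
def c(n,cam,ox,oy,pts,z):
    print(n,[at(cam,(ox+x/5-.4,oy+y/5-.4),z)[:2].round(1).tolist() for x,y in pts])
c("panel top",'top',110,180,[(52,73),(98,70),(122,249),(75,256)],85)
c("block bottom edge",'top',110,180,[(200,75),(238,320),(98,348)],22)
c("block base",'top',110,180,[(238,320)],0)
c("scene panel top",'scene',355,225,[(-300+471,72),(-300+530,80),(-300+482,222),(-300+432,210)],85)
c("blue base",'top',200,155,[(28,92),(180,70),(210,285),(60,312)],6)
c("yellow base",'top',300,145,[(35,65),(180,45),(215,255),(60,275)],6)
c("red base",'top',398,165,[(35,52),(205,55),(205,268),(38,266)],6)
```

```text
panel top [[598.7, 290.2], [596.5, 272.9], [528.2, 272.0], [528.8, 289.6]]
block bottom edge [[605.5, 251.5], [505.7, 249.3], [504.9, 305.2]]
block base [[509.6, 254.9]]
scene panel top [[530.6, 264.0], [523.7, 287.3], [595.4, 290.8], [598.9, 271.0]]
blue base [[633.3, 137.7], [630.8, 75.4], [540.9, 78.2], [541.2, 138.7]]
yellow base [[626.7, -70.5], [624.1, -130.4], [535.4, -125.8], [538.9, -63.2]]
red base [[553.8, -259.0], [539.8, -327.7], [454.3, -305.4], [467.8, -239.2]]
```

```bash
python3 -m handwheel '[[-1,[0.2,0,0],[0,0,0.92]],[-1,[0.2,-0.8,0],[0,0,0.91]],[-1,[0.45,-1,0],[0,0,0]],[-1,[0.45,-1,0],[0,0,0]],[-1,[0.45,-1,0],[0,0,0]]]'; python3 -m handwheel '[[-1,[0.45,-1,0],[0,0,0]],[-1,[0.45,-1,0],[0,0,0]],[-1,[0.45,-1,0],[0,0,0]],[-1,[0.45,-1,0],[0,0,0]],[-1,[0.45,-1,0],[0,0,0]]]'
```

```text
time: 1.58
tcp_pos: [245.5, -389.3, 224.5]
ee_rot: [[1.0, -0.0, 0.0], [-0.0, -1.0, -0.0], [0.0, 0.0, -1.0]]
force: [0.3, -0.5, 0.6]
finger_gap: 93.9
time: 2.2
tcp_pos: [335.5, -189.2, 224.7]
ee_rot: [[1.0, 0.0, 0.001], [0.0, -1.0, -0.001], [0.001, 0.001, -1.0]]
force: [0.5, 0.0, 0.2]
finger_gap: 93.9
```

```bash
python3 -m handwheel '[[-1,[0.47,-1,0],[0,0,0]],[-1,[0.47,-1,0],[0,0,0]],[-1,[0.47,-1,0],[0,0,0]],[-1,[0.47,-1,0],[0,0,0]],[-1,[0.47,-1,0],[0,0,0]]]'; python3 -m handwheel '[[-1,[0.5,-1,0],[0,0,0]],[-1,[0.5,-1,0],[0,0,0]],[-1,[0.5,-1,0],[0,0,0]],[-1,[0.5,-1,0],[0,0,0]],[-1,[0.5,-1,0],[0,0,0]]]'
python3 - <<'E'
from h import *
o=r.observe(); print(o['tcp_pos'])
im=imaging.camera('wrist').copy()
cv2.imwrite('pics/w1.png',im[:,:,::-1])
for d in silhouettes('wrist','panel'): print(d['confidence'],np.array(d['point'])*[560,420])
E
```

```text
time: 2.82
tcp_pos: [429.5, 11.1, 224.8]
ee_rot: [[1.0, 0.001, 0.001], [0.001, -1.0, -0.0], [0.001, 0.0, -1.0]]
force: [0.1, -0.3, -0.0]
finger_gap: 93.6
time: 3.45
tcp_pos: [529.5, 211.1, 224.5]
ee_rot: [[1.0, 0.001, 0.0], [0.001, -1.0, -0.0], [0.0, 0.0, -1.0]]
force: [0.8, -1.3, 1.3]
finger_gap: 93.9
[529.45517453 211.14886372 224.51756845]
0.96 [321.72  253.386]
0.84 [195.328 160.02 ]
```

View pics/w1.png

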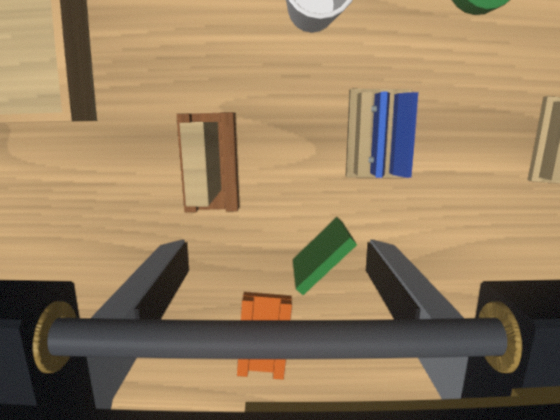

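The wrist view shows the panel upright in the brown block at about (195,163), with the blue stand at about (385,135).

Run:
```python
import cv2,numpy as np
t=cv2.imread("pics/w1.png")
f=lambda im,x,y,w,h:cv2.resize(im[y:y+h,x:x+w],(w*5,h*5),interpolation=cv2.INTER_CUBIC)
cv2.imwrite("pics/z3.png",np.hstack([f(t,170,105,75,112),f(t,342,82,80,112)]))
```

```text
(no output)
```

View pics/z3.png

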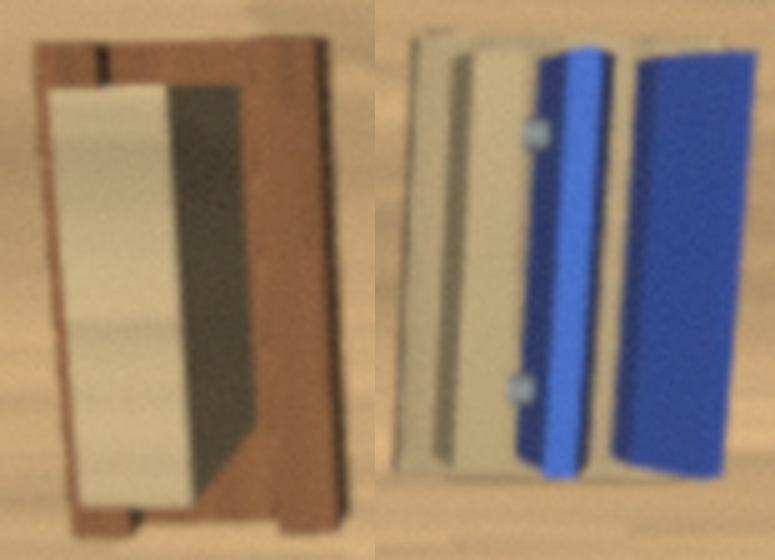

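Run:
```python
from h import *
def c(n,cam,ox,oy,pts,z):
    P=np.array([at(cam,(ox+x/5-.4,oy+y/5-.4),z)[:2] for x,y in pts]);print(n,P.round(1).tolist(),P.mean(0).round(1))
for z in(85,):c("panel",'wrist',170,105,[(47,90),(166,85),(194,505),(80,507)],z)
c("block",'wrist',170,105,[(35,42),(325,38),(342,528),(73,534)],22)
c("blue",'wrist',342,82,[(412-375,38),(395-375,472)],8)
```

```text
panel [[596.9, 292.0], [597.6, 272.5], [527.6, 270.7], [527.2, 290.3]] [562.4 281.4]
block [[605.8, 310.6], [606.4, 253.7], [508.0, 252.4], [506.5, 308.5]] [556.7 281.3]
blue [[629.6, 140.5], [542.0, 140.1]] [585.8 140.3]
```

```bash
python3 -m handwheel '[[-1,[0.42,-0.88,0],[0,0,-0.14]],[-1,[0.41,-0.88,0],[0,0,0]],[-1,[0,0,0.9],[0,0,0]],[-1,[0,0,1],[0,0,0]],[-1,[0,0,0],[0,0,0]]]'
python3 - <<'E'
from h import *
im=imaging.camera('wrist').copy()
cv2.imwrite('pics/w2.png',im[:,:,::-1])
E
```

```text
time: 4.18
tcp_pos: [557.8, 278.7, 144.3]
ee_rot: [[1.0, 0.024, -0.009], [0.024, -1.0, -0.003], [-0.009, 0.003, -1.0]]
force: [-1.0, -0.1, 0.2]
finger_gap: 94.1
```

View pics/w2.png

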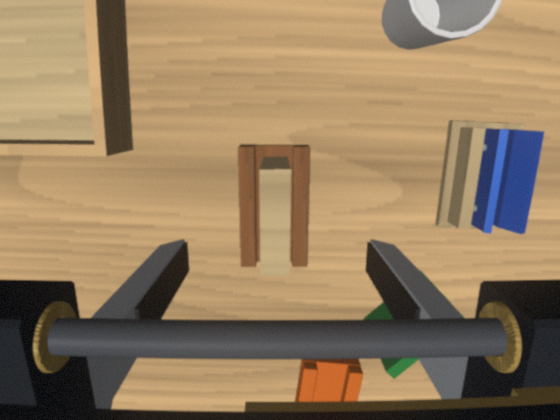

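The panel lies centred between the fingers at about (275,220).

```bash
python3 -m handwheel '[[-1,[0,0,0.7],[0,0,0]],[-1,[0,0,0.7],[0,0,0]],[-1,[0,0,0.5],[0,0,0]],[-1,[0,0,0],[0,0,0]],[-1,[0,0,0],[0,0,0]]]'
```

```text
time: 4.85
tcp_pos: [562.4, 280.8, 74.1]
ee_rot: [[1.0, 0.025, 0.003], [0.025, -1.0, 0.001], [0.003, -0.001, -1.0]]
force: [0.0, -0.5, -0.2]
finger_gap: 93.9
```

```bash
python3 -m handwheel '[[0.3,[0,0,0.15],[0,0,0]],[0.45,[0,0,0],[0,0,0]],[0.5,[0,0,0],[0,0,0]],[0.5,[0,0,0],[0,0,0]],[0.5,[0,0,0],[0,0,0]]]';python3 -m handwheel '[[0.53,[0,0,0],[0,0,0]],[0.56,[0,0,0],[0,0,0]],[0.59,[0,0,0],[0,0,0]],[0.62,[0,0,0],[0,0,0]],[0.64,[0,0,0],[0,0,0]]]'
```

```text
time: 5.48
tcp_pos: [561.2, 280.5, 66.5]
ee_rot: [[1.0, 0.025, 0.0], [0.025, -1.0, 0.0], [0.0, -0.0, -1.0]]
force: [-0.9, -0.3, 0.3]
finger_gap: 47.2
time: 6.1
tcp_pos: [561.2, 280.4, 66.5]
ee_rot: [[1.0, 0.025, -0.0], [0.025, -1.0, -0.0], [-0.0, 0.0, -1.0]]
force: [0.4, -0.9, -0.0]
finger_gap: 18.8
```

```bash
python3 -m handwheel '[[0.68,[0,0,0],[0,0,0]],[0.75,[0,0,0],[0,0,0]],[1,[0,0,0],[0,0,0]],[1,[0,0,0],[0,0,0]],[1,[0,0,0],[0,0,0]]]'
```

```text
time: 6.72
tcp_pos: [561.2, 280.4, 66.5]
ee_rot: [[1.0, 0.025, 0.0], [0.025, -1.0, -0.0], [0.0, 0.0, -1.0]]
force: [-0.4, -0.8, 0.5]
finger_gap: 18.8
```

Gap 18.8 mm at the fixed ~30 N grip means about 19.5 mm true thickness, and the picture also gave 19.5. So it goes in the red stand. Lifting.

```bash
python3 -m handwheel '[[1,[0,0,-0.3],[0,0,0]],[1,[0,0,-0.6],[0,0,0]],[1,[0,0,-0.8],[0,0,0]],[1,[0,0,-0.8],[0,0,0]],[1,[0,0,-0.8],[0,0,0]]]';python3 -m handwheel '[[1,[0,0.5,0],[0,0,0]],[1,[-0.3,0.9,0],[0,0,0]],[1,[-0.3,0.9,0],[0,0,0]],[1,[-0.3,0.9,0],[0,0,0]],[1,[-0.3,0.9,0],[0,0,0]]]';python3 -m handwheel '[[1,[-0.3,0.9,0],[0,0,0]],[1,[-0.3,0.9,0],[0,0,0]],[1,[-0.3,0.9,0],[0,0,0]],[1,[-0.3,0.9,0],[0,0,0]],[1,[-0.3,0.9,0],[0,0,0]]]'
```

```text
time: 7.35
tcp_pos: [561.1, 280.6, 200.1]
ee_rot: [[1.0, 0.025, 0.0], [0.025, -1.0, 0.0], [0.0, -0.0, -1.0]]
force: [-0.3, -0.5, -1.3]
finger_gap: 18.7
time: 7.98
tcp_pos: [515.3, 113.0, 196.5]
ee_rot: [[1.0, 0.024, -0.003], [0.024, -1.0, -0.001], [-0.003, 0.001, -1.0]]
force: [0.4, -0.5, -0.6]
finger_gap: 18.5
time: 8.6
tcp_pos: [459.5, -67.7, 196.7]
ee_rot: [[1.0, 0.024, -0.003], [0.024, -1.0, 0.0], [-0.003, -0.001, -1.0]]
force: [0.7, -0.1, -1.4]
finger_gap: 18.8
```

```bash
python3 -m handwheel '[[1,[-0.2,0.9,0],[0,0,0.5]],[1,[-0.2,0.9,0],[0,0,0.5]],[1,[-0.1,0.8,0],[0,0,0.46]],[1,[0,0.6,0],[0,0,0]],[1,[0,0.2,0],[0,0,0]]]'
python3 - <<'E'
from h import *
o=r.observe(); print(o['tcp_pos'])
for c in ('wrist','top','scene'):
    im=imaging.camera(c).copy()
    cv2.imwrite(f'pics/{c}3.png',im[:,:,::-1])
E
```

```text
time: 9.22
tcp_pos: [426.5, -201.0, 196.9]
ee_rot: [[0.973, -0.231, -0.002], [-0.231, -0.973, 0.001], [-0.003, -0.001, -1.0]]
force: [-0.2, 0.1, -1.5]
finger_gap: 19.1
[ 426.53478715 -200.97767092  196.92146104]
```

View pics/wrist3.png

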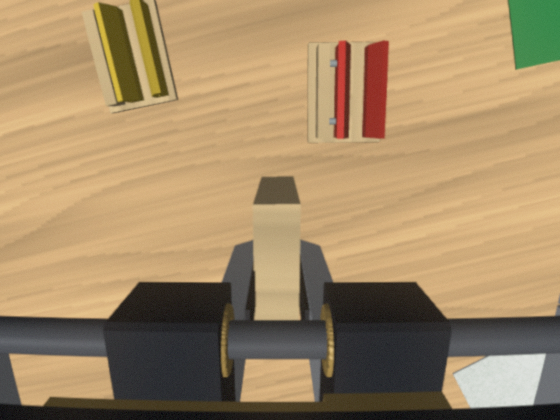

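View pics/scene3.png

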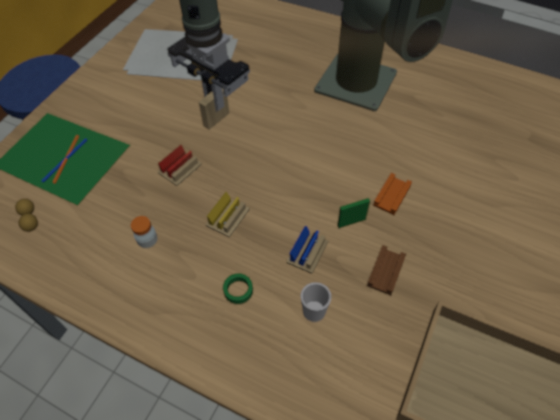

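The panel hangs upright in the fingers (bottom face at about (277,190)), and the red stand is at about (346,90) in the wrist view.

Run:
```python
import cv2,numpy as np
t=cv2.imread("pics/wrist3.png")
f=lambda im,x,y,w,h:cv2.resize(im[y:y+h,x:x+w],(w*5,h*5),interpolation=cv2.INTER_CUBIC)
cv2.imwrite("pics/z4.png",np.hstack([f(t,300,35,95,115)]))
```

```text
(no output)
```

View pics/z4.png

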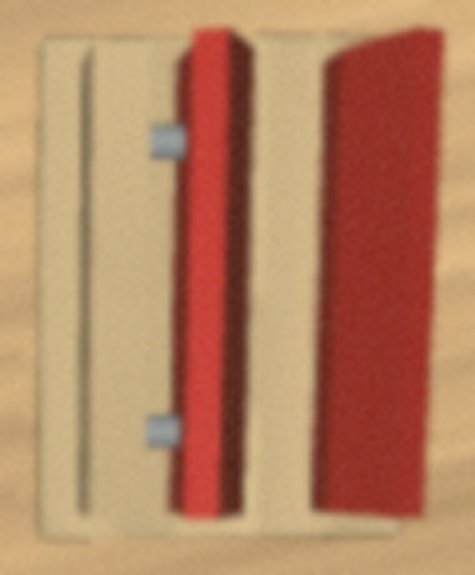

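```bash
cat > m.py <<'E'
from h import *
def go(cam,ox,oy,L):
    A={}
    for n,(p,q,z) in L.items():
        P=at(cam,(ox+p[0]/5-.4,oy+p[1]/5-.4),z);Q=at(cam,(ox+q[0]/5-.4,oy+q[1]/5-.4),z)
        A[n]=(P,Q); print(n,P.round(1)[:2],Q.round(1)[:2],'yaw',round(np.arctan2(*(P-Q)[[1,0]]),3),'len',round(np.linalg.norm(P-Q),1))
    return A
E
python3 - <<'E'
from m import *
A=go('wrist',300,35,{'fix8':((324,62),(312,508),8),'fixtop':((443,30),(425,516),40),'sprtopR':((232,28),(220,518),40),'sprtopL':((193,28),(183,516),40),'baseL':((42,38),(40,535),8),})
yaw=np.mean([np.arctan2(*(P-Q)[[1,0]]) for k,(P,Q) in A.items() if k!='baseL']);print('yaw',yaw)
u=np.array([np.cos(yaw),np.sin(yaw)]);v=np.array([-u[1],u[0]])
for k,(P,Q) in A.items():
    m=((P+Q)/2)[:2]; print(k,'along',(m@u).round(1),'across',(m@v).round(1))
o=r.observe(); p=o['tcp_pos'][:2]; print('tcp',p@u,p@v)
# panel bottom as seen in grip: compare
T=o['ee_rot']; c=o['tcp_pos']
for x in(-35,35):
  for y in(-9.7,9.7): print(x,y,proj('wrist',c+T@np.array([x+1,y,56.5])).round(1))
E
```

```text
fix8 [ 539.8 -309. ] [ 461.3 -292.1] yaw -0.212 len 80.3
fixtop [ 536.4 -320.9] [ 458.6 -304.3] yaw -0.21 len 79.6
sprtopR [ 544.3 -286.7] [ 466.2 -269.3] yaw -0.22 len 80.0
sprtopL [ 545.7 -280.4] [ 468.  -263.1] yaw -0.22 len 79.6
baseL [ 555.2 -259.7] [ 468.1 -240.3] yaw -0.219 len 89.3
yaw -0.2153851408303732
fix8 along 553.2 across -186.6
fixtop along 552.8 across -199.0
sprtopR along 553.0 across -163.6
sprtopL along 553.2 across -157.1
baseL along 553.3 across -134.9
tcp 460.41740622999026 -103.59257857805027
-35 -9.7 [[260.2 282.3]]
-35 9.7 [[289.9 282.3]]
35 -9.7 [[258.8 175.9]]
35 9.7 [[290.8 175.9]]
```

Run:
```python
import cv2,numpy as np
t=cv2.imread("pics/wrist3.png")
f=lambda im,x,y,w,h:cv2.resize(im[y:y+h,x:x+w],(w*5,h*5),interpolation=cv2.INTER_CUBIC)
cv2.imwrite("pics/z5.png",f(t,230,165,95,100))
```

```text
(no output)
```

View pics/z5.png

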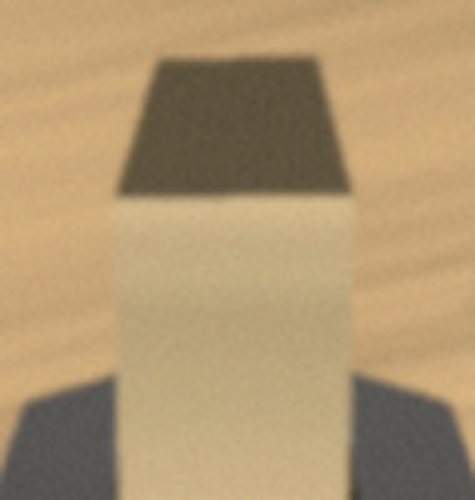

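```bash
python3 -m handwheel '[[1,[0,0,0],[0,0,-0.09]],[1,[0.8,0.6,0],[0,0,0]],[1,[0.8,0.6,0],[0,0,0]],[1,[0.69,0.58,0.5],[0,0,0]],[1,[0,0,0.3],[0,0,0]]]'; python3 -m handwheel '[[1,[0,0,0.5],[0,0,0]],[1,[0,0,0],[0,0,0]],[1,[0,0,0],[0,0,0]],[1,[0,0,0],[0,0,0]],[1,[0,0,0],[0,0,0]]]'
python3 - <<'E'
from h import *
o=r.observe(); print(o['tcp_pos'],o['ee_rot'])
for c in ('wrist','top','scene'):
    im=imaging.camera(c).copy()
    cv2.imwrite(f'pics/{c}4.png',im[:,:,::-1])
E
```

```text
time: 10.0
tcp_pos: [503.9, -289.5, 165.2]
ee_rot: [[0.977, -0.212, -0.0], [-0.212, -0.977, 0.0], [-0.0, -0.0, -1.0]]
force: [-0.2, 0.8, -1.3]
finger_gap: 18.5
time: 10.62
tcp_pos: [503.2, -289.2, 147.5]
ee_rot: [[0.977, -0.212, 0.001], [-0.212, -0.977, -0.001], [0.002, 0.001, -1.0]]
force: [0.0, -0.2, -1.6]
finger_gap: 18.9
[ 503.20436384 -289.18396172  147.459921  ] [[ 9.77173877e-01 -2.12436871e-01  1.33815584e-03]
 [-2.12435543e-01 -9.77174498e-01 -1.06826689e-03]
 [ 1.53455104e-03  7.59610635e-04 -9.99998534e-01]]
```

View pics/wrist4.png

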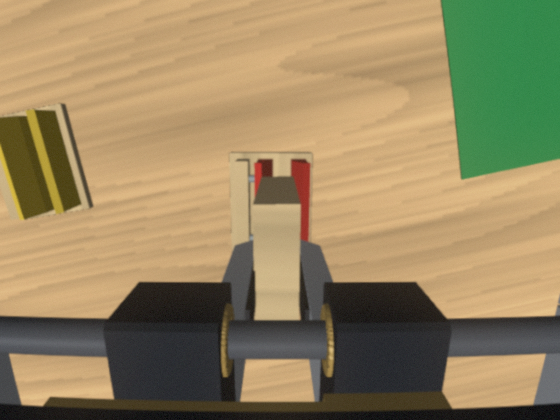

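View pics/scene4.png

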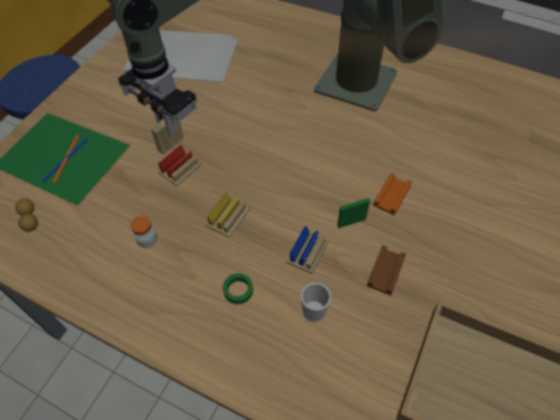

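The panel hangs above the red slot (wrist view: cheeks at columns 260 and 300, panel at 256–298). I'll go lower, still clear of the stand, and measure again.

```bash
python3 -m handwheel '[[1,[0,0,0.4],[0,0,0]],[1,[0,0,0.4],[0,0,0]],[1,[0,0,0.2],[0,0,0]],[1,[0,0,0],[0,0,0]],[1,[0,0,0],[0,0,0]]]'
python3 - <<'E'
from h import *
o=r.observe(); print(o['tcp_pos'])
im=imaging.camera('wrist').copy()
cv2.imwrite(f'pics/wrist5.png',im[:,:,::-1])
f=lambda im,x,y,w,h:cv2.resize(im[y:y+h,x:x+w],(w*6,h*6),interpolation=cv2.INTER_CUBIC)
cv2.imwrite("pics/z6.png",f(im[:,:,::-1],215,155,120,100))
E
```

```text
time: 11.4
tcp_pos: [503.0, -289.2, 106.6]
ee_rot: [[0.977, -0.213, 0.0], [-0.213, -0.977, -0.0], [0.0, 0.0, -1.0]]
force: [-0.2, 0.1, -0.6]
finger_gap: 18.7
[ 503.04076872 -289.17579041  106.63434612]
```

View pics/z6.png

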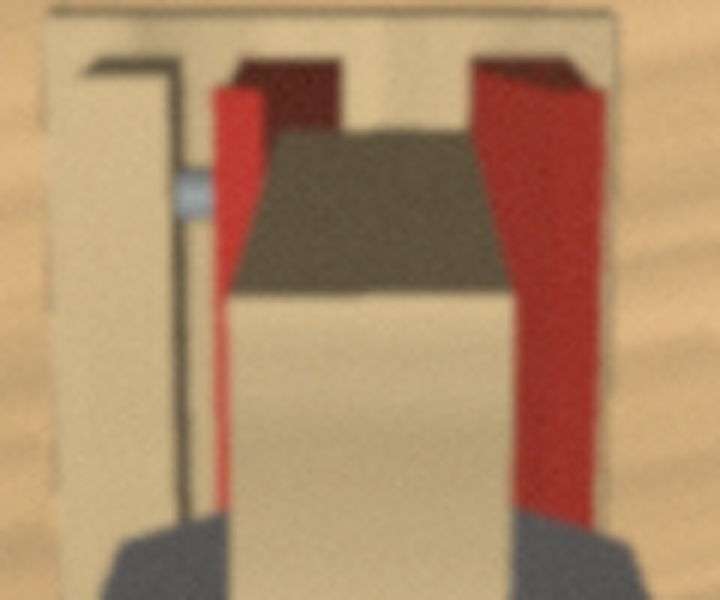

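Run:
```python
from h import *
o=r.observe(); R=o['ee_rot']; c=o['tcp_pos']
def t(n,x,y,z):
    P=at('wrist',(215+(x+.5)/6-.5,155+(y+.5)/6-.5),z); print(n,(R.T@(P-c))[:2].round(2))
zb=c[2]-56.5
print(zb)
t('panel bottom L',278,131,zb);t('panel bottom R',471,131,zb)
for q in((472,65),(473,128)): t('fixed face z8',*q,8)
for q in((341,62),(341,128)): t('spr face z8',*q,8)
for q in((265,92),(266,150)): t('spr top inner',*q,40)
for q in((214,92),(216,500)): t('spr top outer',*q,40)
for q in((605,92),(593,520)): t('fix top outer',*q,40)
for q in((45,10),(612,12)): t('base corner',*q,8)
t('base low L',62,590,8)
```

```text
50.454210323600776
panel bottom L [35.68 -8.43]
panel bottom R [35.66 11.07]
fixed face z8 [37.16 13.01]
fixed face z8 [29.55 13.2 ]
spr face z8 [37.53 -2.7 ]
spr face z8 [29.56 -2.73]
spr top inner [ 38.23 -10.23]
spr top inner [ 32.05 -10.2 ]
spr top outer [ 38.24 -15.61]
spr top outer [ -6.95 -16.22]
fix top outer [38.21 25.64]
fix top outer [-9.32 25.48]
base corner [ 43.82 -38.  ]
base corner [43.5  29.66]
base low L [-29.62 -38.55]
```

```bash
python3 -m handwheel '[[1,[-0.05,0.033,0],[0,0,0.04]],[1,[0,0,0.1],[0,0,0]],[1,[0,0,0.15],[0,0,0]],[1,[0,0,0.15],[0,0,0]],[1,[0,0,0],[0,0,0]]]'; python3 -m handwheel '[[1,[0,0,0.06],[0,0,0]],[1,[0,0,0.06],[0,0,0]],[1,[0,0,0.06],[0,0,0]],[1,[0,0,0],[0,0,0]],[1,[0,0,0],[0,0,0]]]'
```

```text
time: 12.08
tcp_pos: [500.1, -289.6, 89.6]
ee_rot: [[0.976, -0.219, -0.001], [-0.219, -0.976, 0.001], [-0.001, -0.0, -1.0]]
force: [-0.2, 0.0, -1.3]
finger_gap: 18.7
time: 12.7
tcp_pos: [500.8, -290.2, 83.4]
ee_rot: [[0.976, -0.22, 0.001], [-0.22, -0.976, -0.001], [0.001, 0.0, -1.0]]
force: [-0.1, -1.9, -1.6]
finger_gap: 18.7
```

```bash
python3 -m handwheel '[[1,[0,0,0.06],[0,0,0]],[1,[0,0,0.06],[0,0,0]],[1,[0,0,0.06],[0,0,0]],[1,[0,0,0],[0,0,0]],[1,[0,0,0],[0,0,0]]]'
python3 - <<'E'
from h import *
im=imaging.camera('wrist').copy()
f=lambda im,x,y,w,h:cv2.resize(im[y:y+h,x:x+w],(w*6,h*6),interpolation=cv2.INTER_CUBIC)
cv2.imwrite("pics/z7.png",f(im[:,:,::-1],215,155,120,100))
E
```

```text
time: 13.32
tcp_pos: [500.4, -289.9, 75.6]
ee_rot: [[0.976, -0.219, -0.0], [-0.219, -0.976, 0.0], [-0.0, 0.0, -1.0]]
force: [0.0, -3.5, -1.5]
finger_gap: 18.9
```

View pics/z7.png

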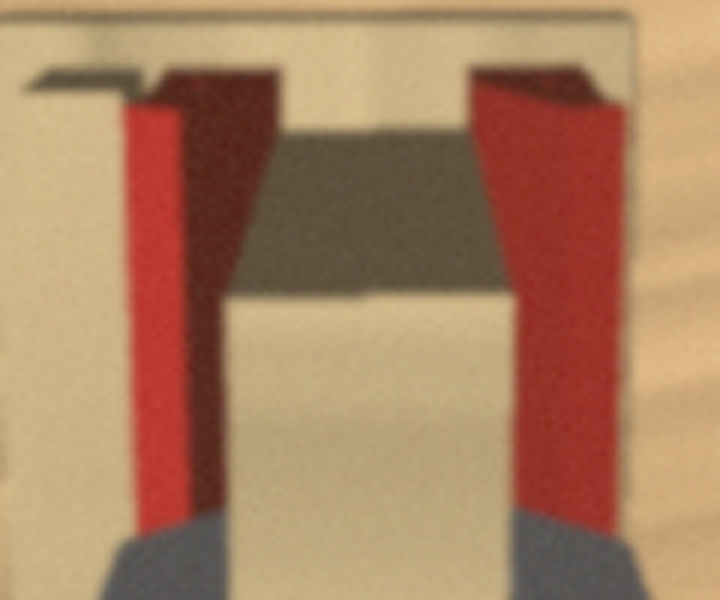

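The panel is between the cheeks, with the sprung cheek pushed back at columns 190–280 of the zoom. The side force is only 3.5 N, so I'll continue down.

```bash
python3 -m handwheel '[[1,[0,0,0.06],[0,0,0]],[1,[0,0,0.06],[0,0,0]],[1,[0,0,0.06],[0,0,0]],[1,[0,0,0.04],[0,0,0]],[1,[0,0,0],[0,0,0]]]'; python3 -m handwheel '[[1,[0,0,0.02],[0,0,0]],[1,[0,0,0.0],[0,0,0]],[1,[0,0,0.0],[0,0,0]],[1,[0,0,0],[0,0,0]],[1,[0,0,0],[0,0,0]]]'
```

```text
time: 14.0
tcp_pos: [500.5, -289.7, 67.0]
ee_rot: [[0.976, -0.219, -0.0], [-0.219, -0.976, 0.0], [-0.0, -0.0, -1.0]]
force: [0.5, -3.1, -1.3]
finger_gap: 18.8
time: 14.62
tcp_pos: [500.5, -289.8, 66.4]
ee_rot: [[0.976, -0.219, -0.0], [-0.219, -0.976, -0.0], [-0.0, 0.0, -1.0]]
force: [-0.4, -1.5, -0.9]
finger_gap: 18.6
```

```bash
python3 -m handwheel '[[1,[0,0,0.03],[0,0,0]],[1,[0,0,0.0],[0,0,0]],[1,[0,0,0.0],[0,0,0]],[1,[0,0,0],[0,0,0]],[1,[0,0,0],[0,0,0]]]'; python3 -m handwheel '[[1,[0,0,0.02],[0,0,0]],[1,[0,0,0.0],[0,0,0]],[1,[0,0,0.0],[0,0,0]],[1,[0,0,0],[0,0,0]],[1,[0,0,0],[0,0,0]]]'
```

```text
time: 15.25
tcp_pos: [500.6, -289.8, 65.2]
ee_rot: [[0.976, -0.219, 0.0], [-0.219, -0.976, 0.0], [0.0, -0.0, -1.0]]
force: [-0.4, -3.9, -0.4]
finger_gap: 18.5
time: 15.88
tcp_pos: [500.6, -289.9, 64.5]
ee_rot: [[0.976, -0.219, 0.0], [-0.219, -0.976, -0.0], [0.0, 0.0, -1.0]]
force: [-0.0, -1.9, 0.4]
finger_gap: 18.6
```

```bash
python3 -m handwheel '[[1,[0,0,0.02],[0,0,0]],[1,[0,0,0.0],[0,0,0]],[1,[0,0,0.0],[0,0,0]],[1,[0,0,0],[0,0,0]],[1,[0,0,0],[0,0,0]]]'
```

```text
time: 16.5
tcp_pos: [500.6, -289.9, 64.4]
ee_rot: [[0.976, -0.219, -0.0], [-0.219, -0.976, -0.0], [0.0, 0.0, -1.0]]
force: [-3.2, -2.1, 4.2]
finger_gap: 18.9
```

```bash
python3 -m handwheel '[[1,[0,0,0.02],[0,0,0]],[1,[0,0,0.0],[0,0,0]],[1,[0,0,0.0],[0,0,0]],[1,[0,0,0],[0,0,0]],[1,[0,0,0],[0,0,0]]]'
```

```text
time: 17.12
tcp_pos: [500.7, -289.9, 64.5]
ee_rot: [[0.976, -0.219, 0.0], [-0.219, -0.976, -0.0], [0.0, 0.0, -1.0]]
force: [-3.3, -1.0, 9.0]
finger_gap: 18.8
```

The panel is on the floor of the slot: 9 N at TCP z 64.5, as predicted. Releasing.

```bash
python3 -m handwheel '[[0.5,[0,0,-0.02],[0,0,0]],[0.4,[0,0,0],[0,0,0]],[0.2,[0,0,0],[0,0,0]],[0,[0,0,0],[0,0,0]],[0,[0,0,0],[0,0,0]]]';python3 -m handwheel '[[-0.3,[0,0,-0.3],[0,0,0]],[-0.3,[0,0,-0.6],[0,0,0]],[-0.3,[0,0,-0.8],[0,0,0]],[-0.3,[0,0,-0.8],[0,0,0]],[-0.3,[0,0,-0.8],[0,0,0]]]';python3 -m handwheel '[[-0.3,[-0.8,0,-0.2],[0,0,0]],[-0.3,[-0.8,0,0],[0,0,0]],[-0.3,[-0.8,-0,0],[0,0,0]],[-0.3,[0,0,0],[0,0,0]],[-0.3,[0,0,0],[0,0,0]]]'
python3 - <<'E'
from h import *
f=lambda im,x,y,w,h:cv2.resize(im[y:y+h,x:x+w],(w*4,h*4),interpolation=cv2.INTER_CUBIC)
im=imaging.camera('wrist').copy()[:,:,::-1];cv2.imwrite('pics/w8.png',im)
s=imaging.camera('scene').copy()[:,:,::-1];t=imaging.camera('top').copy()[:,:,::-1]
cv2.imwrite('pics/z8.png',np.hstack([f(s,140,130,80,70),f(t,385,150,80,70)]))
E
```

```text
time: 17.75
tcp_pos: [500.5, -289.7, 63.4]
ee_rot: [[0.976, -0.219, -0.0], [-0.219, -0.976, 0.0], [-0.0, -0.0, -1.0]]
force: [0.0, -0.2, 0.3]
finger_gap: 46.8
time: 18.38
tcp_pos: [500.7, -289.9, 197.7]
ee_rot: [[0.976, -0.219, 0.001], [-0.219, -0.976, -0.001], [0.001, 0.0, -1.0]]
force: [0.1, -0.6, 1.2]
finger_gap: 61.2
time: 19.0
tcp_pos: [407.8, -269.4, 204.6]
ee_rot: [[0.976, -0.22, 0.002], [-0.22, -0.976, -0.001], [0.002, 0.001, -1.0]]
force: [0.3, -0.8, -0.3]
finger_gap: 61.5
```

View pics/w8.png

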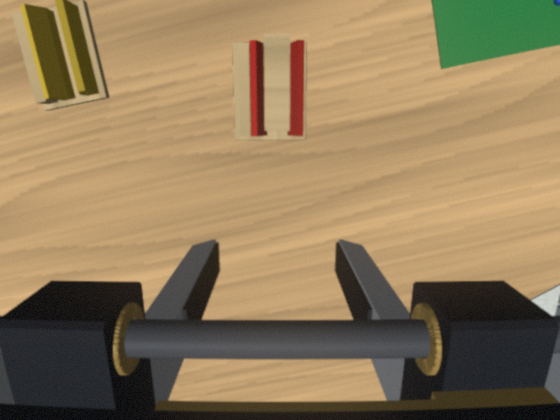

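View pics/z8.png

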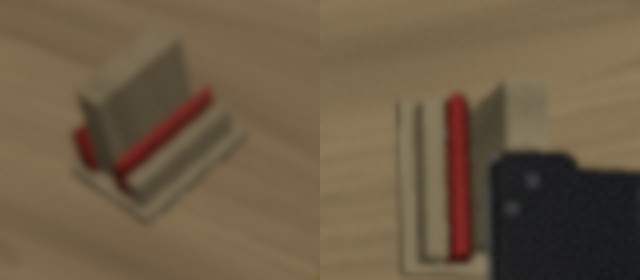

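The wrist view shows the panel upright between the red cheeks at about (277,85), with the fingers clear of it. One numeric check.

Run:
```python
import cv2
im=cv2.imread('pics/w8.png')
cv2.imwrite('pics/z9.png',cv2.resize(im[28:145,225:315],None,fx=5,fy=5,interpolation=cv2.INTER_CUBIC))
```

```text
(no output)
```

View pics/z9.png

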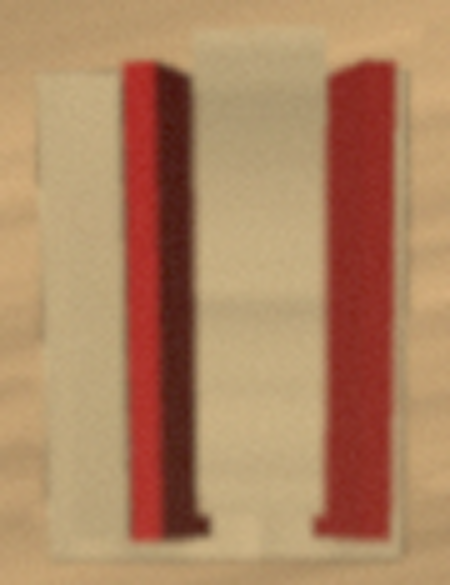

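Run:
```python
from m import *
o=r.observe();R=o['ee_rot'];c=o['tcp_pos']
t=lambda n,x,y,z:print(n,(R.T@(at('wrist',(225+(x+.5)/5-.5,28+(y+.5)/5-.5),z)-c))[:2].round(1))
t('panel far L',195,30,83);t('panel far R',324,30,83);t('near L',196,515,83);t('near R',326,515,83)
t('spr in far',160,62,40);t('spr in near',163,540,40);t('fix out far',396,62,40);t('fix out near',390,540,40)
t('base near L',50,557,8);t('base near R',402,557,8);t('base far L',40,72,8)
ends=[('jar','paint_jar'),]
for n in ["paint_jar","tape_roll","brush_cup"]:
    d=spot_in('top',n)
    print(n,[(np.array(x['point'])*[560,420]).round() for x in d[:1]])
```

```text
panel far L [130.6  -8.3]
panel far R [130.6  10.4]
near L [61.1 -8.7]
near R [61.1 11.1]
spr in far [135.  -15.7]
spr in near [ 55.6 -16.1]
fix out far [134.9  23.9]
fix out near [55.6 23.9]
base near L [ 51.1 -39.9]
base near R [51.  28.5]
base far L [139.8 -39.6]
paint_jar [array([374.,  98.])]
tape_roll [array([254., 124.])]
brush_cup [array([174., 134.])]
```

```bash
python3 -c "
from cell import r
print(r.sign_off())"
```

```text
the job is handed in; nothing more can be done
None
```

I took the panel out of the brown block, felt its thickness, and pressed it into the red stand. Then I let go, moved the arm clear and handed the job in at about 19.3 s. No verdict was reported.

- **Thickness:** the fingers read 18.8 mm at the fixed half-force grip, so about 19.5 mm true. The picture also gave 19.5 mm, which belongs in red.
- **Pressing home:** side force stayed under 4 N on the way down. The panel met the slot's floor at the predicted height, pressed with about 9 N.
- **Last picture check:** the panel stands upright and in line within about 0.01 rad, centred along the slot within about 1 mm. Its top face has the right length for a height of 83 mm, so it is fully down. The sprung cheek was pushed back by about 4 mm, and the fingers were clear of the panel.
- **Bystanders:** the jar, tape and cup were found within about 3 pixels of their first positions. That is within the spread of the network.

One early measurement disagreed. The wrist camera saw the held panel about 1.3 mm off the finger centre, and a later closer look showed it 2 mm from the fixed cheek instead of 0.7 mm. I shifted it 1.3 mm before lowering it in.

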